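# Feed a tray with a glass stereo plate past the sprung gate of a plate scanner

### The arm

A 7-joint arm with a two-finger parallel gripper is mounted at the origin on the work surface. World frame = base frame: x ahead of the robot, y to its left, z up, the work surface at z = 0. Lengths are in m, angles in rad, forces in N, time in s.
With the tool pointing down it reaches from about 0.425 to 1.025 m from the base axis. Payload 3.6 kg.
Tool frame: the origin (TCP) lies midway between the tips of the shut fingers; the grasp point (between the pads) lies 19 mm behind it; z points along the fingers, y is the line along which they close (so a half turn about z gives the same grasp; the last joint's range is limited). The gripper opens to 85 mm and grips with 20 to 120 N. Pads are 22 mm wide; open, the fingers measure 114 mm over their backs; the gripper's body (76 mm by 85 mm) begins 54 mm behind the grasp point. The pads swing forward as they close: fully open they stand 13 mm farther back than shut.
Start: joints at [1.109, 0.591, 0.048, 1.609, -0.033, 0.943, -0.034], TCP at [0.261, -0.677, 0.231] pointing down, gripper open.
Joint ranges: [-2.69, 2.69], [-0.47, 2.24], [-1.27, 1.36], [0.19, 2.51], [-1.53, 4.68], [0.08, 2.07], [-3.09, 3.09]. Speed limits (rad/s): [2.57, 2.57, 3.14, 3.14, 3.14, 3.14, 3.14].

### API

Orientations are given as a unit quaternion [w, x, y, z].
In Python, from rig import get_state, read_camera, hand_in, cut_out gives the robot as it stands.
- The arm moves only by the tool play_rows, never from a script. Its arguments are lists of equal length, an entry for each row: "xyz": the shift along the world's x, y, z in mm, a list of three; "turn": the turn, a rotation vector about the world's x, y, z in rad, a list of three; "fingers": the closure in counts, from 0 (fully open) to 255 (shut). In form: {"xyz": [[tx, ty, tz], ...], "turn": [[wx, wy, wz], ...], "fingers": [fingers, ...]}. A call has 1 to 12 rows; each row shifts and turns the commanded pose from where the row before left it; what a row does not reach is not made up. A row lasts 1/10 s, in which the tool goes at most 50 mm and 8.59 degrees, less where a joint would pass 70% of its speed; a pose out of reach is approached as far as the arm can. A call is refused whole if a number of a shift passes 50 or a number of a turn 0.15, either way. A call with a gripper value outside its range is refused whole. The fingers move at their own pace and stop on an object; "force" is the grip in N (left out, the last holds). Time passes only in rows, so rows that do not move let the fingers close. It gives the time, the measured TCP pose, the force, the opening and the grip force at its end, in the units of the state.
- get_state(): the state, without advancing time (a new reading comes with each control period).
- read_camera(name): name is "side" or "top" or "wrist"; returns a dict with "img" (384x512x3 uint8, blue, green, red), "camera_matrix" (3x3 intrinsics, pixels), "cam_to_world" (4x4, takes a point from camera to world coordinates); the wrist camera has in their place "tool_from_camera" (4x4, takes a point from camera to tool coordinates, whose origin is the TCP and whose axes are the flange's). Camera axes: x right, y up, looking along -z (the intrinsics and any distortion apply to the point x, -y, -z); pixel columns grow to the right and rows downward; lengths in m; the calibration is good to about 2 mm. A picture is of the moment at which its call begins: read the wrist's pose just before it. There is no depth.
- hand_in(): hands the job in; it is judged then, once.
Trained networks look in a picture, given as the dict that the camera call returned (one of the last four; its "shot" number tells which), for a name from the list of things; names that differ only in an ending like _2 or _b are one class to them, and where a whole thing is asked for, a point or a joint stands for the part that bears it (a point fixed in the world has none). Each returns a list of dicts, best first, with "score" (0 to 1); they miss things now and then, are a little off and sometimes report something else, mostly with a low value. They report only what shows in the picture. A call takes as long as a camera call. They do not tell look-alikes from the thing itself.
- cut_out(picture, label): "region" (384x512 bool, what is visible of it) and "bbox" ([left, top, right, bottom] in pixels, round what is visible of it).
The state is a dict: "t": time; "joint_positions": joint angles; "dq": joint speeds; "joint_efforts": joint torques, N m; "ee_pos": TCP position; "ee_rot": TCP orientation; "ft_force": force on the tool from outside, world axes, zero at the start; "ft_torque": the same for the moment, N m; "finger_gap": opening from 0.0 (shut) to 1.0 (fully open); "grasp_force": force on a finger pad.
Only numpy, scipy, OpenCV 4.12 (cv2) and the standard library are available. Lean on these libraries where they do the work, as an engineer would, in place of code of your own. Each camera call takes 0.05 s, during which the arm holds its last target. There are 200 camera calls.

### The job

Load the plate scanner: with one fingertip draw its sprung blue gate open towards the loading side and hold it out of the way, while the other finger pushes the cream tray (by its raised rear edge) along the chute and past the held gate until it is fully home against the end stops; then let go so that the gate swings shut behind it. Nothing is picked up: the tray stays flat on the chute with its glass plate in it, the gate must not touch the tray, the fingers must not touch the glass, and the box, bottle and brush are left where they are.

Things in the scene. Friction and masses are not known exactly. Their poses are not given: they have to be found in the camera images.
- chute: Loading chute of the plate scanner, fixed to the bench; place and heading vary. +x: feed direction, towards the white scan head; y across, z up. Origin: at bench height, on the chute's centreline, in the plane of the shut gate. Grey base plate 176 mm wide from x = -300 to +85 mm; the tray slides on its top, 10 mm above the bench. Open above.
- lane (a point): Point on the sliding surface, on the centreline in the plane of the shut gate; axes as the chute's. Aluminium guide rails 5 mm thick run along both sides at y = 62 to 67 and -62 to -67 mm (lane 124 mm wide), their top 20 mm above the bench.
- gate (a joint): Angle of the blue gate, rad: 0 shut across the chute; positive swings towards the loading side (chute -x); 1.57 leaf points along chute -x; stop at 1.95. It cannot be pushed in the feed direction, so the tray cannot open it. A damped spring (0.02 N m shut, 0.12 N m fully open) closes it in about 2 s.
- gate_edge (a point): Top corner of the gate's free edge (black rubber), 95 mm above the bench, moves with the gate. The leaf is a panel 6 mm thick, centred on the hinge axis, from 8 to 116 mm from that axis and from 24 to 95 mm above the bench. Shut, it leaves a finger gap between this edge (y = -40 mm of the chute) and the rail.
- hinge (a point): Point on the gate's upright hinge axis (x = 0, y = +76 mm of the chute) at the height of the leaf's top edge, 95 mm above the bench. Steel post 10 mm thick, 105 mm high; spring cap 19 mm across, up to 107 mm.
- end_stop (a point): Middle between the two rubber end stops, on their face (x = +70 mm of the chute, 18 mm above the bench; they reach 26 mm), where the tray's front wall rests when home. x axis: feed direction. The white scan head housing, 210 mm wide and 145 mm high, begins 15 mm beyond and is 190 mm long.
- tray: Loose cream tray, 0.15 to 0.31 kg, slides easily (friction about 0.25). 55 mm along the feed (its x), 118 mm wide (y). Origin: centre of underside. Walls and floor 4 mm; front and side walls 18 mm high; rear wall (outer face 27.5 mm behind the origin) 30 mm high, the push edge. Starts in the chute 160 to 240 mm before the gate plane; home: origin at chute x = +42.5 mm.
- plate: Dark glass stereo plate 107 x 45 x 3 mm lying in the tray on its floor, 0.04 kg, loose with 1 to 1.5 mm play. Origin: centre of its underside.
- plate_box: Grey open box of envelopes, 140 x 110 x 75 mm, 0.9 kg, on the bench across the chute from the hinge; leave alone. Origin: centre of its underside.
- wash_bottle: White bottle with nozzle, 58 mm across, 125 mm high, standing on the bench across the chute from the hinge; leave alone. Origin: centre of its underside.
- brush: Flat wooden brush, about 185 mm long (along its x, -95 to +90 mm), 48 mm wide, 12 mm high, lying on the bench on the hinge side of the chute; leave alone. Origin: on the bench, under the brush's middle.
There are look-alikes about, which are no part of the job. There is more than one size of the tray; the job needs the larger. What is shaped like the plate but brown is not meant.

How it is judged:
On the way, in this order (a step that is already met when the one before it is completed fails the run):
1. A finger holds the gate open (beyond 1.3 rad) while the tray is still before it (value of joint gate above 1.3 rad and contact force between the fingers and gate above 0.1 N and x of tray in the frame of chute below -0.04 m), for 0.2 s.
2. The fingers push the tray through the gateway while still holding the gate open (x of tray in the frame of chute between -0.03 and 0.03 m and value of joint gate above 1.1 rad and contact force between the fingers and gate above 0.1 N and contact force between the fingers and tray above 0.05 N), for 0.1 s.
At the end, for the whole second after the job is handed in: The tray lies flat in the chute within 4 mm of the end stops (origin at least 38.5 mm past the gate plane) and at rest, the plate is in it, and the gate has swung shut behind it (below 0.05 rad) (x of tray in the frame of chute between 0.0385 and 0.045 m and y of tray in the frame of chute between -0.006 and 0.006 m and z of tray in the frame of chute below 0.0125 m and angle between tray's own z axis and vertical below 0.05 rad and linear speed of tray below 0.01 m/s and distance between plate and tray below 0.009 m and value of joint gate below 0.05 rad); the robot touches nothing.
It fails at once if the gate touches the tray (more than 0.5 N) (contact force between gate and tray above 0.5 N).
It fails at once if the tray is lifted or tipped off the chute (z of tray in the frame of chute above 0.016 m or angle between tray's own z axis and vertical above 0.15 rad).
It fails at once if the fingers touch the glass plate (contact force between the fingers and plate above 0.2 N).
It fails at once if the glass plate comes out of the tray (distance between plate and tray above 0.014 m).
It fails at once if the box, bottle or brush is moved (distance of any of plate_box, wash_bottle, brush from where it was at the start of the episode above 0.02 m).
It also fails if it takes over 58 s, if anything falls off the work surface, if the arm or the gripper's body presses on something with over 40 N, if the wrist force passes 120 N, or if a joint passes its speed limit or range.

## Working session

There is one attempt and no reset: what is moved stays moved. The work goes in short steps, Python scripts to look and compute and a tool call to move; the robot and the scene stay as the last step left them, time stands still between calls to the robot, and variables do not carry over. Pictures are saved under pics/ and viewed, at most 10 in all, crops included, and the job is handed in when it is done.

Besides the shell and the picture viewer there is one more tool, called by a JSON object that holds its "fn" and its "kwargs". play_rows: Moves the arm, as the interface text tells. Its arguments: {"type":"object","properties":{"xyz":{"type":"array"},"turn":{"type":"array"},"fingers":{"type":"array"},"force":{"type":"number"}},"required":["xyz","turn","fingers"]}

```bash
mkdir -p pics; ls; python3 - <<'E'
from rig import *
import cv2,numpy as np
s=get_state();print(s['t'],s['ee_pos'],s['ee_rot'],s['finger_gap'])
ims=[]
for n in ['top','side']:
    p=read_camera(n);ims.append(p['img']);print(n,p['camera_matrix'].tolist() if hasattr(p['camera_matrix'],'tolist') else p['camera_matrix'],np.round(p['cam_to_world'],4).tolist(),[k for k in p])
    for l in ['tray','plate','gate','hinge','chute','plate_box','wash_bottle','brush']:
        print(l,[(round(d['score'],2),d['bbox']) for d in cut_out(p,l)][:3])
    cv2.imwrite(f'pics/{n}0.png',cv2.resize(p['img'],(800,600)))
E
```

```text
pics
0.0 [ 0.26036309 -0.67575048  0.23017085] [-1.07017822e-03  9.83126590e-01  1.82923166e-01 -2.81131029e-04] 1.0019547626192111
top [[481.53736138811735, 0.0, 248.8609451503509], [0.0, 481.53736138811735, 194.2478645590875], [0.0, 0.0, 1.0]] [[0.0173, 0.9843, -0.1755, 0.4231], [-0.9993, 0.0227, 0.0285, -0.0132], [0.0321, 0.1748, 0.9841, 1.0046], [0.0, 0.0, 0.0, 1.0]] ['img', 'camera_matrix', 'cam_to_world', 'shot']
tray [(0.76, [230.9, 186.5, 263.2, 242.0]), (0.53, [0.6, 117.6, 308.8, 260.9])]
plate [(0.94, [233.7, 186.5, 265.2, 240.8]), (0.93, [312.7, 274.9, 355.9, 329.6])]
gate [(0.64, [143.5, 176.0, 164.9, 241.5])]
hinge [(0.83, [0.0, 119.1, 311.3, 261.0])]
chute []
plate_box [(0.57, [222.6, 93.5, 296.4, 154.7])]
wash_bottle [(0.75, [2.3, 120.2, 309.7, 263.8]), (0.67, [154.9, 99.9, 188.4, 129.2])]
brush [(0.61, [190.1, 264.1, 281.9, 292.3])]
side [[388.319708405203, 0.0, 256.7390802398298], [0.0, 388.319708405203, 195.91803231539805], [0.0, 0.0, 1.0]] [[-0.8092, 0.3991, -0.4312, 0.2314], [-0.5875, -0.5458, 0.5974, 0.4763], [0.0031, 0.7368, 0.6761, 0.6644], [0.0, 0.0, 0.0, 1.0]] ['img', 'camera_matrix', 'cam_to_world', 'shot']
tray [(0.97, [246.7, 201.6, 298.9, 240.4]), (0.66, [282.6, 232.5, 345.6, 294.6])]
plate [(0.88, [251.6, 206.5, 293.3, 235.5]), (0.87, [358.8, 200.4, 395.4, 232.4]), (0.68, [134.7, 188.8, 169.1, 239.2])]
gate [(0.69, [196.2, 235.9, 246.8, 292.4])]
hinge [(0.81, [36.9, 180.9, 331.5, 384.0])]
chute [(0.83, [38.5, 186.6, 334.4, 384.0])]
plate_box [(0.87, [179.1, 150.2, 248.1, 214.4])]
wash_bottle [(0.84, [134.9, 198.2, 169.6, 241.6]), (0.6, [196.5, 236.7, 245.7, 295.2])]
brush [(0.83, [283.7, 230.0, 345.4, 291.3])]
```

View pics/top0.png

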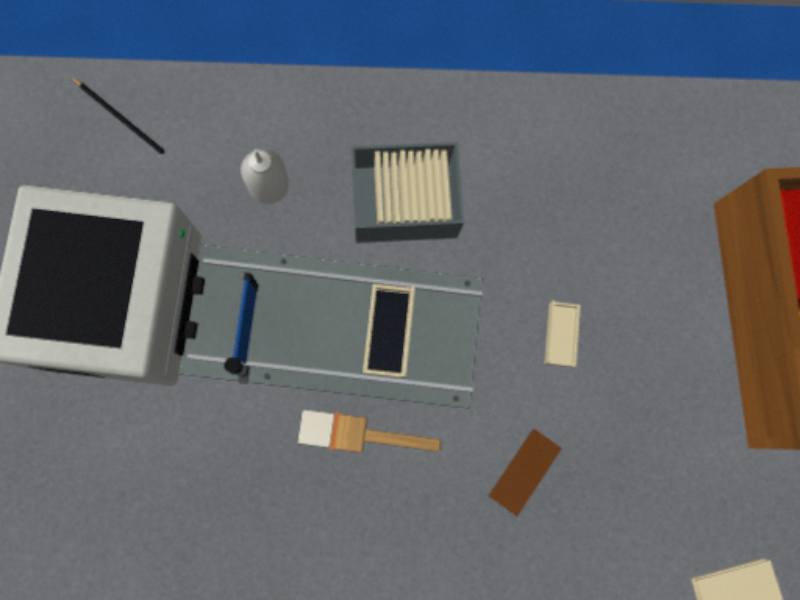

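View pics/side0.png

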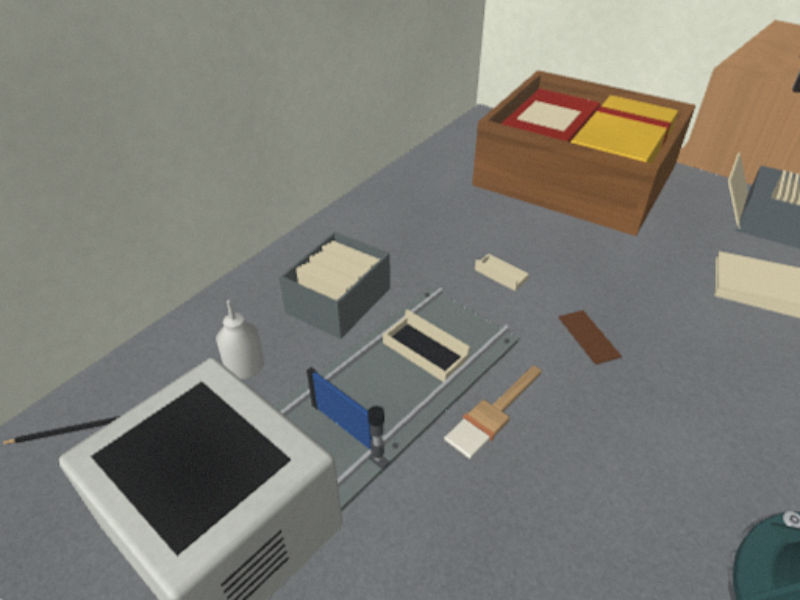

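The top picture shows the chute running left, with the tray at about (388,330), the gate from (250,275) to the hinge at (235,365), and the plate end corners at (482,278) and (470,407). The side picture agrees: the large tray with the dark plate is in the chute, and the small tray and brown plate lie off it. I'll take enlarged crops for precise points.

```bash
python3 - <<'E'
from rig import *
import cv2,numpy as np
p=read_camera('top')['img'];q=read_camera('side')['img']
cv2.imwrite('pics/topc.png',cv2.resize(p[145:270,112:312],(800,500),interpolation=cv2.INTER_CUBIC))
cv2.imwrite('pics/sidec.png',cv2.resize(q[180:320,180:340],(640,560),interpolation=cv2.INTER_CUBIC))
E
```

```text
(no output)
```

View pics/topc.png

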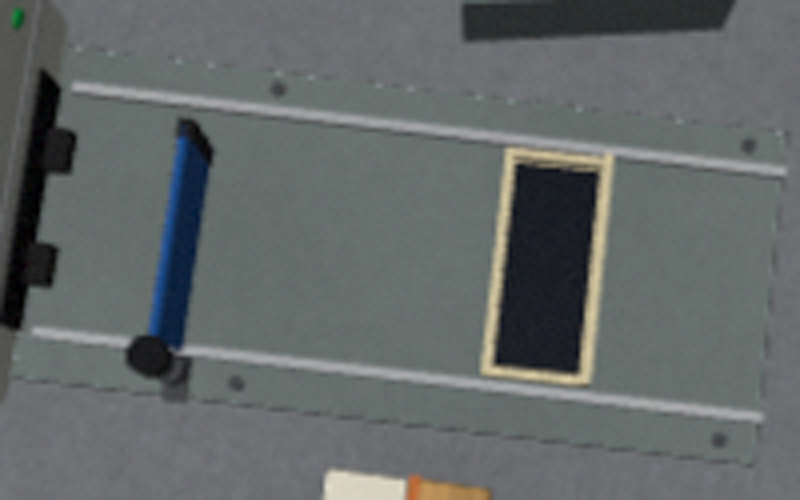

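View pics/sidec.png

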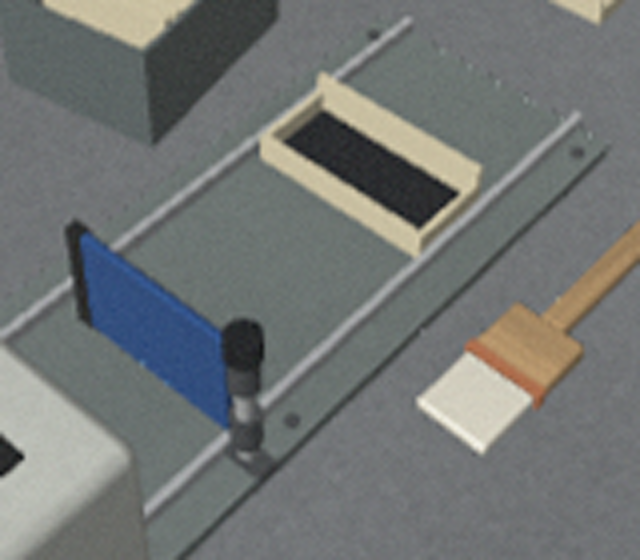

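The top crop shows the tray corners at (507,150), (483,376), (613,152) and (590,384). The rail ends are at (786,171) and (762,417), and the hinge cap is at (150,355). The side crop shows the same items, with the cap at (243,330), the gate edge at (72,227) and the rail ends at (410,20) and (578,116). I'll fit the poses from these.

```bash
cat > fit.py <<'E'
from rig import *
import numpy as np, json
from scipy.optimize import least_squares
C={n:read_camera(n) for n in('top','side')}
off={'top':(112,145),'side':(180,180)}
chute={'top':[((-300,-88,10),(787,132)),((-300,88,10),(755,463)),((-300,-64.5,20),(786,171)),((-300,64.5,20),(762,417)),((0,76,107),(150,355)),((0,-40,95),(187,123))],
'side':[((0,76,107),(243,330)),((0,-40,95),(73,226)),((-300,-64.5,20),(410,20)),((-300,64.5,20),(578,116)),((-300,88,10),(606,150))]}
tray={'top':[((27.5,-59,28),(507,150)),((27.5,59,28),(483,376)),((-27.5,-59,40),(613,152)),((-27.5,59,40),(590,384))],
'side':[((27.5,-59,28),(263,138)),((27.5,59,28),(417,236)),((-27.5,-59,40),(323,73)),((-27.5,59,40),(480,168))]}
def proj(n,P):
    c=C[n];M=np.linalg.inv(np.array(c['cam_to_world']));q=M[:3,:3]@P+M[:3,3]
    K=np.array(c['camera_matrix']);v=K@np.array([q[0],-q[1],-q[2]]);return v[:2]/v[2]
def res(s,pts):
    x,y,a=s;r=[]
    for n in pts:
        for m,px in pts[n]:
            m=np.array(m)/1e3
            P=np.array([x+np.cos(a)*m[0]-np.sin(a)*m[1],y+np.sin(a)*m[0]+np.cos(a)*m[1],m[2]])
            r+=list(proj(n,P)-((np.array(px)+.5)/4-.5+off[n]))
    return np.array(r)
f=least_squares(res,[.45,.2,1.6],args=(chute,));g=least_squares(res,[.45,0,1.6],args=(tray,))
print(f.x,f.fun.reshape(-1,2).round(1).tolist());print(g.x,g.fun.reshape(-1,2).round(1).tolist())
a=f.x[2];R=np.array([[np.cos(a),np.sin(a)],[-np.sin(a),np.cos(a)]])
print('tray in chute',R@(g.x[:2]-f.x[:2]),g.x[2]-a)
E
python3 fit.py
```

```text
[0.58047308 0.13892798 1.47524856] [[0.2, -0.1], [0.4, 0.3], [0.2, 0.0], [0.4, 0.1], [-0.9, 0.2], [-0.1, -1.1], [0.1, 1.9], [-0.7, -0.1], [-0.1, -0.2], [0.3, -0.6], [1.1, -1.5]]
[ 0.56268572 -0.04168359  1.48319787] [[0.0, -0.8], [-0.3, -0.6], [0.3, 0.5], [0.3, -0.1], [-0.9, -0.1], [1.0, 0.9], [-0.3, 0.1], [0.8, 0.2]]
tray in chute [-0.18148472  0.00047544] 0.007949307737474154
```

```bash
cat > pl.py <<'E'
import sys,numpy as np
from rig import get_state
from scipy.spatial.transform import Rotation as Ro
H=np.array([580.5,138.9]);A=1.475;R2=np.array([[np.cos(A),-np.sin(A)],[np.sin(A),np.cos(A)]])
def pose(px,py,z,ang,tilt=.25):      # pusher tip centre (chute mm), u angle deg in the chute
    u=R2@[np.cos(np.radians(ang)),np.sin(np.radians(ang))]
    y=-np.r_[u*np.cos(tilt),np.sin(tilt)];zt=np.r_[u*np.sin(tilt),-np.cos(tilt)]
    t=np.r_[H+R2@[px,py],z]+13*zt-49.75*y
    return t,Ro.from_matrix(np.c_[np.cross(y,zt),y,zt])
def fing(px,py,ang,tilt=.25):
    d=99.5*np.cos(tilt);a=np.radians(ang);return np.array([px+d*np.cos(a),py+d*np.sin(a)])
def now():
    s=get_state();q=np.array(s['ee_rot']);r=Ro.from_quat(q[[1,2,3,0]]);t=np.array(s['ee_pos'])*1e3
    y=r.as_matrix()[:,1];zt=r.as_matrix()[:,2]
    o=[]
    for sg in(1,-1):
        p=t-13*zt+sg*49.75*y;o.append(np.r_[R2.T@(p[:2]-H),p[2]].round(1).tolist())
    print('t',s['t'],'pusher',o[0],'holder',o[1],'F',np.round(s['ft_force'],1),'gap',round(s['finger_gap'],2))
    return t,r
def path(wps,t=None,r=None):
    if t is None:t,r=now()
    for w in wps:
        T,Q=pose(*w);print(w,'d',(T-t).round(1).tolist(),'turn',(Q*r.inv()).as_rotvec().round(3).tolist(),'hold',fing(w[0],w[1],w[3],*w[4:]).round(0).tolist());t,r=T,Q
E
python3 -c "
from pl import *
path([(-233,20,130,26),(-233,20,26,26),(-191,20,26,26)])"
```

```text
t 1.1 pusher [-886.7, 218.1, 244.3] holder [-797.7, 262.6, 244.3] F [-0.7 -0.8 -1.1] gap 1.0
(-233, 20, 130, 26) d [259.6, 633.5, -101.6] turn [0.234, 0.089, -0.01] hold [-146.0, 62.0]
(-233, 20, 26, 26) d [0.0, 0.0, -104.0] turn [0.0, 0.0, 0.0] hold [-146.0, 62.0]
(-191, 20, 26, 26) d [4.0, 41.8, 0.0] turn [0.0, 0.0, 0.0] hold [-104.0, 62.0]
```

{"fn": "play_rows", "kwargs": {"xyz": [[0,0,40],[0,0,40],[13,32,0],[13,32,0],[13,32,0],[13,32,0],[13,32,0],[13,32,0],[13,32,0],[13,32,0],[13,32,0],[13,32,0]], "turn": [[0,0,0],[0,0,0],[0,0,0],[0,0,0],[0,0,0],[0,0,0],[0,0,0],[0,0,0],[0,0,0],[0,0,0],[0,0,0],[0,0,0]], "fingers": [0,0,0,0,0,0,0,0,0,0,0,0]}}

```text
t: 2.3
ee_pos: [0.3911, -0.3552, 0.3116]
ee_rot: [0.0, 0.983, 0.183, 0.0]
ft_force: [0.2, 0.4, 0.4]
finger_gap: 0.999
grasp_force: 0.0
```

{"fn": "play_rows", "kwargs": {"xyz": [[13,32,0],[13,32,0],[13,32,0],[13,32,0],[13,32,0],[13,32,0],[13,32,0],[13,32,-20],[13,32,-20],[13,26,-20],[0,0,-20],[0,0,0]], "turn": [[0.05,0.02,0],[0.05,0.02,0],[0.05,0.02,0],[0.05,0.02,0],[0.034,0.01,0],[0,0,0],[0,0,0],[0,0,0],[0,0,0],[0,0,0],[0,0,0],[0,0,0]], "fingers": [0,0,0,0,0,0,0,0,0,0,0,0]}}

```text
t: 3.5
ee_pos: [0.519, -0.0414, 0.2292]
ee_rot: [-0.124, 0.975, 0.183, -0.025]
ft_force: [0.3, -0.5, -0.6]
finger_gap: 1.003
grasp_force: 0.0
```

```bash
python3 -c "
from pl import *
path([(-233,20,60,26),(-233,20,26,26),(-191,20,26,26)])"
```

```text
t 3.5 pusher [-231.2, 20.8, 229.3] holder [-145.2, 64.1, 254.3] F [ 0.3 -0.5 -0.6] gap 1.0
(-233, 20, 60, 26) d [1.3, -1.6, -169.5] turn [-0.002, -0.005, -0.013] hold [-146.0, 62.0]
(-233, 20, 26, 26) d [0.0, 0.0, -34.0] turn [0.0, 0.0, 0.0] hold [-146.0, 62.0]
(-191, 20, 26, 26) d [4.0, 41.8, 0.0] turn [0.0, 0.0, 0.0] hold [-104.0, 62.0]
```

{"fn": "play_rows", "kwargs": {"xyz": [[0,-1,-34],[1,-1,-34],[0,0,-34],[0,0,-34],[0,0,-34],[0,0,0]], "turn": [[0,0,-0.013],[0,0,0],[0,0,0],[0,0,0],[0,0,0],[0,0,0]], "fingers": [0,0,0,0,0,0]}}

```text
t: 4.1
ee_pos: [0.5194, -0.0457, 0.0588]
ee_rot: [-0.124, 0.977, 0.174, -0.025]
ft_force: [-0.7, -0.0, 0.0]
finger_gap: 0.999
grasp_force: 0.0
```

```bash
python3 -c "
from pl import *
now()
from rig import *
import cv2,numpy as np
q=read_camera('side')['img'];p=read_camera('top')['img']
a=cv2.resize(q[140:320,170:350],(400,400));b=cv2.resize(p[110:270,160:320],(400,400))
cv2.imwrite('pics/d1.png',np.hstack([a,b]))"
```

```text
t 4.1 pusher [-235.9, 20.8, 58.9] holder [-149.0, 62.5, 83.9] F [-0.7 -0.   0. ] gap 1.0
```

View pics/d1.png

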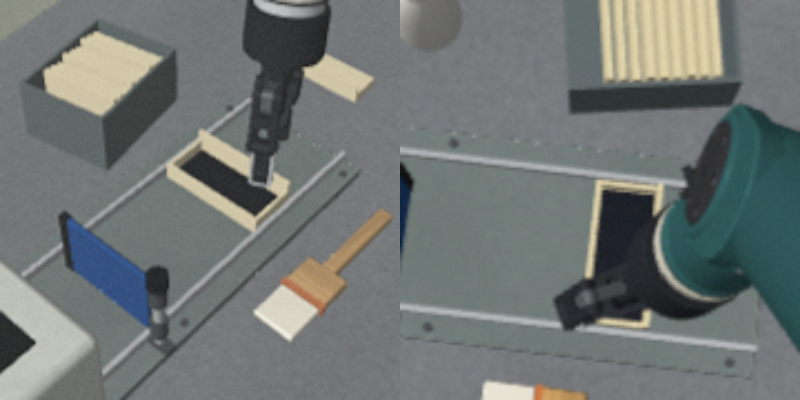

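The picture shows the holder finger over the tray's near front corner, clear of the gate. The pusher is behind the rear wall, hidden by the gripper. I'll lower the gripper and push the tray forward.

{"fn": "play_rows", "kwargs": {"xyz": [[0,0,-17],[0,0,-16],[0,0,0],[0.6,6,0],[0.6,6,0],[0.6,6,0],[0.6,6,0],[0.6,6,0],[0.6,6,0],[0.4,4,0],[0.2,2,0]], "turn": [[0,0,0],[0,0,0],[0,0,0],[0,0,0],[0,0,0],[0,0,0],[0,0,0],[0,0,0],[0,0,0],[0,0,0],[0,0,0]], "fingers": [0,0,0,0,0,0,0,0,0,0,0]}}

```text
t: 5.3
ee_pos: [0.5257, -0.0018, 0.0283]
ee_rot: [-0.123, 0.976, 0.176, -0.022]
ft_force: [-0.2, -1.2, 0.4]
finger_gap: 1.005
grasp_force: 0.5
```

```bash
python3 -c "
from pl import *
now()
from rig import *
import cv2,numpy as np
q=read_camera('side')['img']
d=cut_out(read_camera('side'),'tray');print([(e['score'],e['bbox']) for e in d])
cv2.imwrite('pics/d2.png',cv2.resize(q[180:320,180:340],(640,560),interpolation=cv2.INTER_CUBIC))"
```

```text
t 5.3 pusher [-191.6, 18.6, 28.5] holder [-104.9, 60.7, 53.2] F [-0.2 -1.2  0.4] gap 1.01
[(0.79, [304.8, 162.6, 333.3, 186.8]), (0.69, [241.7, 203.9, 290.6, 252.1])]
```

View pics/d2.png

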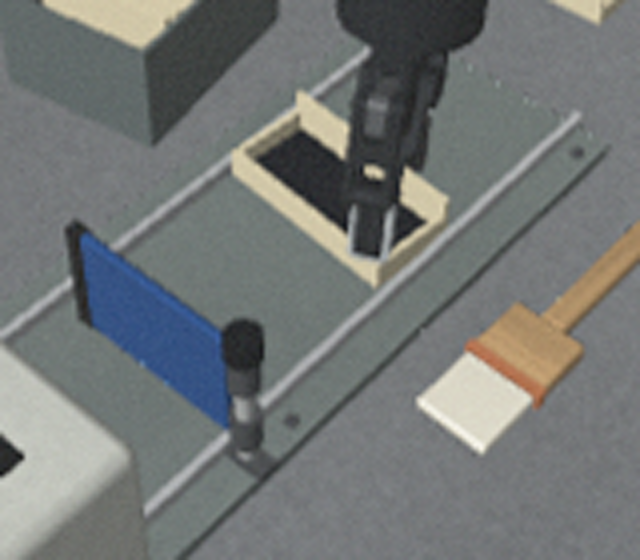

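The tray has been pushed along: its front corners are now at (235,158) and (380,258), its rear corners at (300,95) and (446,200). I'll refit it and plan the gate opening.

```bash
cat > s.py <<'E'
from fit import *
tr={'side':[((27.5,-59,28),(234,157)),((27.5,59,28),(379,262)),((-27.5,-59,40),(300,94)),((-27.5,59,40),(446,201))]}
g=least_squares(res,[.45,0,1.6],args=(tr,));print(g.fun.round(1));print('tray now',R@(g.x[:2]-f.x[:2]),g.x[2]-a)
from pl import *
path([(-191,19,50,26),(-74,-20,70,2),(-74,-20,52,2)])
hinge=np.array([0,76])
w=[]
for th in np.linspace(.15,1.62,8):
    s=th/1.62;r=98+8*s
    hold=hinge+r*np.array([-np.sin(th),-np.cos(th)])+13*np.array([np.cos(th),-np.sin(th)])
    ang=2+24*s;p=hold-99.5*np.cos(.25)*np.array([np.cos(np.radians(ang)),np.sin(np.radians(ang))])
    w.append((*p.round(1),50,ang))
path([(-74,-20,50,2)]+w)
E
python3 s.py
```

```text
[0.58047308 0.13892798 1.47524856] [[0.2, -0.1], [0.4, 0.3], [0.2, 0.0], [0.4, 0.1], [-0.9, 0.2], [-0.1, -1.1], [0.1, 1.9], [-0.7, -0.1], [-0.1, -0.2], [0.3, -0.6], [1.1, -1.5]]
[ 0.56268572 -0.04168359  1.48319787] [[0.0, -0.8], [-0.3, -0.6], [0.3, 0.5], [0.3, -0.1], [-0.9, -0.1], [1.0, 0.9], [-0.3, 0.1], [0.8, 0.2]]
tray in chute [-0.18148472  0.00047544] 0.007949307737474154
[-1.  -0.9  0.   1.5 -0.1 -0.5  1.  -0.4]
tray now [-0.15600932 -0.00128839] -0.07599776260674895
t 5.55 pusher [-192.3, 18.3, 28.5] holder [-105.6, 60.3, 53.2] F [-0.5  0.8  0.5] gap 1.0
(-191, 19, 50, 26) d [-0.7, 1.3, 21.4] turn [-0.001, 0.0, 0.003] hold [-104.0, 61.0]
(-74, -20, 70, 2) d [71.2, 115.9, 20.0] turn [-0.0, -0.0, -0.419] hold [22.0, -17.0]
(-74, -20, 52, 2) d [0.0, 0.0, -18.0] turn [0.0, 0.0, 0.0] hold [22.0, -17.0]
t 5.55 pusher [-192.3, 18.3, 28.5] holder [-105.6, 60.3, 53.2] F [-0.5  0.8  0.5] gap 1.0
(-74, -20, 50, 2) d [70.4, 117.2, 21.4] turn [-0.001, 0.0, -0.416] hold [22.0, -17.0]
(np.float64(-98.0), np.float64(-30.7), 50, np.float64(4.222222222222222)) d [6.4, -24.8, 0.0] turn [0.0, 0.
[... 288 characters left out ...]
 hold [-43.0, -16.0]
(np.float64(-156.1), np.float64(-28.1), 50, np.float64(13.555555555555557)) d [-9.8, -17.5, 0.0] turn [0.0, 0.0, 0.054] hold [-62.0, -6.0]
(np.float64(-171.2), np.float64(-19.0), 50, np.float64(16.666666666666668)) d [-13.3, -14.6, 0.0] turn [-0.0, 0.0, 0.054] hold [-79.0, 9.0]
(np.float64(-182.9), np.float64(-6.4), 50, np.float64(19.77777777777778)) d [-16.4, -11.1, 0.0] turn [0.0, 0.0, 0.054] hold [-92.0, 26.0]
(np.float64(-190.3), np.float64(8.9), 50, np.float64(22.88888888888889)) d [-18.6, -6.7, 0.0] turn [0.0, 0.0, 0.054] hold [-101.0, 46.0]
(np.float64(-193.2), np.float64(26.0), 50, np.float64(26.0)) d [-19.9, -2.2, 0.0] turn [-0.0, 0.0, 0.054] hold [-107.0, 68.0]
```

{"fn": "play_rows", "kwargs": {"xyz": [[-0.5,-5,0],[0,0,28],[0,0,28],[11.8,20.2,0],[11.8,20.2,0],[11.8,20.2,0],[11.8,20.2,0],[11.8,20.2,0],[11.8,20.2,0],[0,0,0]], "turn": [[0,0,0],[0,0,0],[0,0,0],[0,0,-0.07],[0,0,-0.07],[0,0,-0.07],[0,0,-0.07],[0,0,-0.07],[0,0,-0.07],[0,0,0]], "fingers": [0,0,0,0,0,0,0,0,0,0]}}

```text
t: 6.55
ee_pos: [0.5971, 0.1176, 0.0848]
ee_rot: [-0.126, 0.992, -0.03, 0.005]
ft_force: [0.9, 1.4, 1.0]
finger_gap: 1.004
grasp_force: 0.0
```

```bash
python3 -c "
from pl import *
path([(-74,-20,50,2)])"
```

```text
t 6.55 pusher [-71.0, -20.4, 84.9] holder [25.3, -16.9, 109.8] F [0.9 1.4 1. ] gap 1.0
(-74, -20, 50, 2) d [-0.7, -3.0, -35.1] turn [-0.003, 0.002, -0.0] hold [22.0, -17.0]
```

Down beside the gate, then along the arc.

{"fn": "play_rows", "kwargs": {"xyz": [[0,0,-18],[0,-1,-17],[0,0,0],[3,-13,0],[3,-13,0],[-1,-10,0],[-1,-10,0],[-3,-10,0],[-3,-10,0]], "turn": [[0,0,0],[0,0,0],[0,0,0],[0,0,0.02],[0,0,0.02],[0,0,0.027],[0,0,0.027],[0,0,0.027],[0,0,0.027]], "fingers": [0,0,0,0,0,0,0,0,0]}}

```text
t: 7.45
ee_pos: [0.5941, 0.0457, 0.0496]
ee_rot: [-0.125, 0.991, 0.042, -0.005]
ft_force: [0.4, 1.2, -0.3]
finger_gap: 1.005
grasp_force: 0.5
```

{"fn": "play_rows", "kwargs": {"xyz": [[-5,-9,0],[-5,-9,0],[-6.5,-7.3,0],[-6.5,-7.3,0],[-8,-5.5,0],[-8,-5.5,0],[-9,-3.4,0],[-9,-3.4,0],[-8,-1,0],[0,0,0]], "turn": [[0,0,0.027],[0,0,0.027],[0,0,0.027],[0,0,0.027],[0,0,0.027],[0,0,0.027],[0,0,0.027],[0,0,0.027],[0,0,0.027],[0,0,0]], "fingers": [0,0,0,0,0,0,0,0,0,0]}}

```text
t: 8.45
ee_pos: [0.5275, -0.0051, 0.0492]
ee_rot: [-0.123, 0.979, 0.162, -0.021]
ft_force: [1.2, -0.9, 0.1]
finger_gap: 0.999
grasp_force: 0.4
```

```bash
python3 -c "
from pl import *
path([(-193,26,50,26)])
from rig import *
import cv2,numpy as np
q=read_camera('side')['img'];p=read_camera('top')['img']
a=cv2.resize(q[160:320,180:340],(400,400));b=cv2.resize(p[120:270,130:280],(400,400))
cv2.imwrite('pics/d3.png',np.hstack([a,b]))"
```

```text
t 8.45 pusher [-195.3, 17.9, 49.4] holder [-107.4, 57.5, 74.2] F [ 1.2 -0.9  0.1] gap 1.0
(-193, 26, 50, 26) d [-9.3, 2.5, 0.5] turn [-0.0, -0.002, 0.031] hold [-106.0, 68.0]
```

View pics/d3.png

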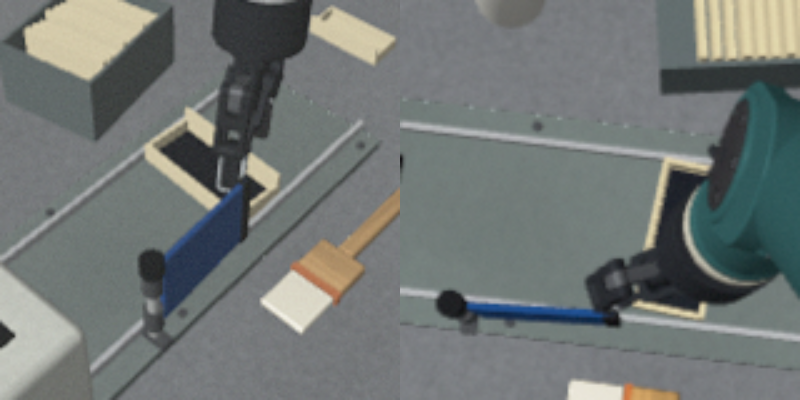

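The gate is open to about 1.5 rad, and the holder finger is on its inner face near the free edge. The tray is clear, and the pusher is above and behind its rear wall. I'll open the gate slightly more, then lower.

```bash
python3 -c "
from pl import *
path([(-196.5,33,50,20),(-196.5,33,27,20)])"
```

```text
t 8.55 pusher [-195.1, 16.3, 49.6] holder [-107.2, 55.8, 74.2] F [0.9 0.2 0.9] gap 1.0
(-196.5, 33, 50, 20) d [-13.2, 1.3, 0.4] turn [-0.0, 0.0, -0.073] hold [-106.0, 66.0]
(-196.5, 33, 27, 20) d [0.0, 0.0, -23.0] turn [0.0, 0.0, 0.0] hold [-106.0, 66.0]
```

{"fn": "play_rows", "kwargs": {"xyz": [[-6.5,0.5,0],[-6.5,0.5,0],[0,0,0],[0,0,-12],[0,0,-11],[0,0,0],[0,0,0]], "turn": [[0,0,-0.037],[0,0,-0.036],[0,0,0],[0,0,0],[0,0,0],[0,0,0],[0,0,0]], "fingers": [0,0,0,0,0,0,0]}}

```text
t: 9.25
ee_pos: [0.5158, -0.0036, 0.0254]
ee_rot: [-0.124, 0.984, 0.125, -0.016]
ft_force: [1.3, -0.3, -0.5]
finger_gap: 1.0
grasp_force: 0.3
```

```bash
cat > push.py <<'E'
from pl import *
def wp(rho,a,hy):
    r=np.radians(a);ext=7.25*abs(np.cos(r))+11*abs(np.sin(r))
    return (round(rho-ext,1),round(hy-96.4*np.sin(r),1),27,a)
path([wp(-182,22,68),wp(-160,35,69),wp(-140,48,70),wp(-120,61,70),wp(-100,74,70),wp(-80,87,71),wp(-60,98,71),wp(-40,108,71),wp(-20,119,71),wp(0,130,71),wp(17,134,71)])
E
python3 push.py
```

```text
t 9.25 pusher [-196.3, 33.1, 25.7] holder [-105.7, 66.1, 50.4] F [ 1.3 -0.3 -0.5] gap 1.0
(np.float64(-192.8), np.float64(31.9), 27, 22) d [-0.2, 2.9, 1.3] turn [-0.001, -0.001, 0.035] hold [-103.0, 68.0]
(np.float64(-172.2), np.float64(13.7), 27, 35) d [9.4, 14.2, 0.0] turn [0.0, 0.0, 0.227] hold [-93.0, 69.0]
(np.float64(-153.0), np.float64(-1.6), 27, 48) d [7.6, 10.8, 0.0] turn [-0.0, 0.0, 0.227] hold [-88.0, 70.0]
(np.float64(-133.1), np.float64(-14.3), 27, 61) d [6.9, 9.8, 0.0] turn [0.0, 0.0, 0.227] hold [-86.0, 70.0]
(np.float64(-112.6), np.float64(-22.7), 27, 74) d [4.9, 9.3, 0.0] turn [-0.0, 0.0, 0.227] hold [-86.0, 70.0]
(np.float64(-91.4), np.float64(-25.3), 27, 87) d [1.6, 9.6, 0.0] turn [0.0, 0.0, 0.227] hold [-86.0, 71.0]
(np.float64(-71.9), np.float64(-24.5), 27, 98) d [0.6, 9.6, 0.0] turn [0.0, 0.0, 0.192] hold [-85.0, 71.0]
(np.float64(-52.7), np.float64(-20.7), 27, 108) d [-0.8, 10.6, 0.0] turn [0.0, 0.0, 0.175] hold [-82.0, 71.0]
(np.float64(-33.1), np.float64(-13.3), 27, 119) d [-2.4, 10.8, 0.0] turn [-0.0, 0.0, 0.192] hold [-80.0, 71.0]
(np.float64(-13.1), np.float64(-2.8), 27, 130) d [-3.8, 12.3, 0.0] turn [0.0, 0.0, 0.192] hold [-75.0, 71.0]
(np.float64(4.1), np.float64(1.7), 27, 134) d [-0.7, 14.7, 0.0] turn [0.0, -0.0, 0.07] hold [-63.0, 71.0]
```

{"fn": "play_rows", "kwargs": {"xyz": [[0,3,1],[3.1,4.7,0],[3.1,4.7,0],[3.1,4.8,0],[2.5,3.6,0],[2.5,3.6,0],[2.6,3.6,0],[2.3,3.3,0],[2.3,3.3,0],[2.3,3.2,0],[0,0,0]], "turn": [[0,0,0.035],[0,0,0.076],[0,0,0.076],[0,0,0.075],[0,0,0.076],[0,0,0.076],[0,0,0.075],[0,0,0.076],[0,0,0.076],[0,0,0.075],[0,0,0]], "fingers": [0,0,0,0,0,0,0,0,0,0,0]}}

```text
t: 10.35
ee_pos: [0.5411, 0.0351, 0.0277]
ee_rot: [-0.11, 0.877, 0.464, -0.057]
ft_force: [1.6, -0.9, 0.8]
finger_gap: 0.994
grasp_force: 0.6
```

```bash
sed -i 's/path(\[.*wp(-100/path([wp(-100/' push.py; python3 push.py; python3 -c "
from rig import *
import cv2,numpy as np
q=read_camera('side')['img'];p=read_camera('top')['img']
a=cv2.resize(q[160:320,180:340],(400,400));b=cv2.resize(p[120:270,130:280],(400,400))
cv2.imwrite('pics/d4.png',np.hstack([a,b]))"
```

```text
t 10.35 pusher [-131.9, -15.8, 28.0] holder [-85.4, 68.7, 52.6] F [ 1.6 -0.9  0.8] gap 0.99
(np.float64(-112.6), np.float64(-22.7), 27, 74) d [3.3, 8.4, -1.0] turn [-0.001, 0.001, 0.224] hold [-86.0, 70.0]
(np.float64(-91.4), np.float64(-25.3), 27, 87) d [1.6, 9.6, 0.0] turn [0.0, 0.0, 0.227] hold [-86.0, 71.0]
(np.float64(-71.9), np.float64(-24.5), 27, 98) d [0.6, 9.6, 0.0] turn [0.0, 0.0, 0.192] hold [-85.0, 71.0]
(np.float64(-52.7), np.float64(-20.7), 27, 108) d [-0.8, 10.6, 0.0] turn [0.0, 0.0, 0.175] hold [-82.0, 71.0]
(np.float64(-33.1), np.float64(-13.3), 27, 119) d [-2.4, 10.8, 0.0] turn [-0.0, 0.0, 0.192] hold [-80.0, 71.0]
(np.float64(-13.1), np.float64(-2.8), 27, 130) d [-3.8, 12.3, 0.0] turn [0.0, 0.0, 0.192] hold [-75.0, 71.0]
(np.float64(4.1), np.float64(1.7), 27, 134) d [-0.7, 14.7, 0.0] turn [0.0, -0.0, 0.07] hold [-63.0, 71.0]
```

View pics/d4.png

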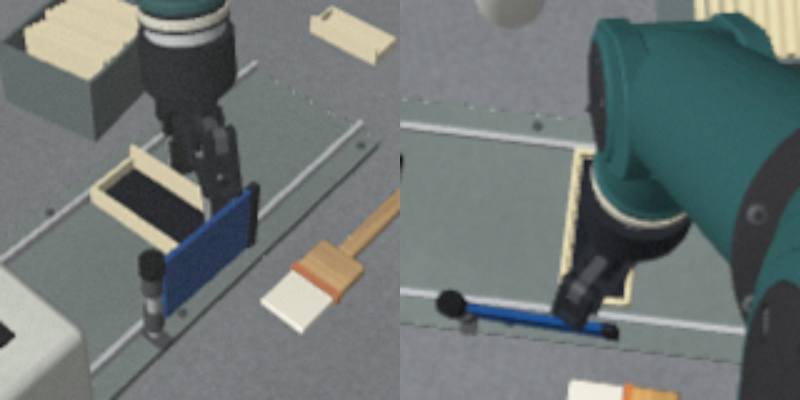

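The gate is held a little past 1.57 and the tray is straight, being pushed with clearance from the gate and post. I'll continue.

{"fn": "play_rows", "kwargs": {"xyz": [[0.8,2.1,0],[0.8,2.1,0],[0.8,2.1,0],[0.9,2.1,0],[0.4,2.4,0],[0.4,2.4,0],[0.4,2.4,0],[0.4,2.4,0],[0.1,2.4,0],[0.1,2.4,0],[0.2,2.4,0],[0.2,2.4,0]], "turn": [[0,0,0.056],[0,0,0.056],[0,0,0.056],[0,0,0.056],[0,0,0.057],[0,0,0.057],[0,0,0.057],[0,0,0.056],[0,0,0.048],[0,0,0.048],[0,0,0.048],[0,0,0.048]], "fingers": [0,0,0,0,0,0,0,0,0,0,0,0]}}

```text
t: 11.65
ee_pos: [0.5456, 0.0616, 0.0273]
ee_rot: [-0.086, 0.685, 0.717, -0.09]
ft_force: [2.0, -0.9, 0.3]
finger_gap: 1.0
grasp_force: 1.1
```

```bash
sed -i 's/path(\[.*wp(-40/path([wp(-40/' push.py; python3 push.py; python3 -c "
from rig import *
print(get_state()['joint_positions'])"
```

```text
t 11.65 pusher [-73.0, -23.6, 27.6] holder [-86.6, 71.9, 52.2] F [ 2.  -0.9  0.3] gap 1.0
(np.float64(-52.7), np.float64(-20.7), 27, 108) d [0.3, 11.7, -0.6] turn [0.0, -0.001, 0.173] hold [-82.0, 71.0]
(np.float64(-33.1), np.float64(-13.3), 27, 119) d [-2.4, 10.8, 0.0] turn [-0.0, 0.0, 0.192] hold [-80.0, 71.0]
(np.float64(-13.1), np.float64(-2.8), 27, 130) d [-3.8, 12.3, 0.0] turn [0.0, 0.0, 0.192] hold [-75.0, 71.0]
(np.float64(4.1), np.float64(1.7), 27, 134) d [-0.7, 14.7, 0.0] turn [0.0, -0.0, 0.07] hold [-63.0, 71.0]
[ 0.07265239  0.78295401 -0.36267111  1.93825957  0.31609566  0.73272194
 -0.44164976]
```

{"fn": "play_rows", "kwargs": {"xyz": [[0.1,2.9,0],[0.1,2.9,0],[0.1,2.9,0],[0,3,0],[-0.6,2.7,0],[-0.6,2.7,0],[-0.6,2.7,0],[-0.6,2.7,0],[-0.9,3.1,0],[-0.9,3.1,0],[-1,3.1,0],[-1,3,0]], "turn": [[0,0,0.043],[0,0,0.043],[0,0,0.043],[0,0,0.044],[0,0,0.048],[0,0,0.048],[0,0,0.048],[0,0,0.048],[0,0,0.048],[0,0,0.048],[0,0,0.048],[0,0,0.048]], "fingers": [0,0,0,0,0,0,0,0,0,0,0,0]}}

```text
t: 12.85
ee_pos: [0.5394, 0.0967, 0.0273]
ee_rot: [-0.058, 0.462, 0.878, -0.111]
ft_force: [2.1, -1.7, 0.3]
finger_gap: 0.998
grasp_force: 1.2
```

```bash
sed -i 's/path(\[.*wp(17/path([wp(17/' push.py; python3 push.py; python3 -c "
from rig import *
import cv2,numpy as np
q=read_camera('side')['img'];p=read_camera('top')['img']
a=cv2.resize(q[180:340,160:320],(400,400));b=cv2.resize(p[120:270,100:250],(400,400))
cv2.imwrite('pics/d5.png',np.hstack([a,b]))"
```

```text
t 12.85 pusher [-12.9, -2.5, 27.5] holder [-74.8, 71.3, 52.3] F [ 2.1 -1.7  0.3] gap 1.0
(np.float64(4.1), np.float64(1.7), 27, 134) d [-0.4, 14.4, -0.6] turn [0.0, -0.001, 0.07] hold [-63.0, 71.0]
```

View pics/d5.png

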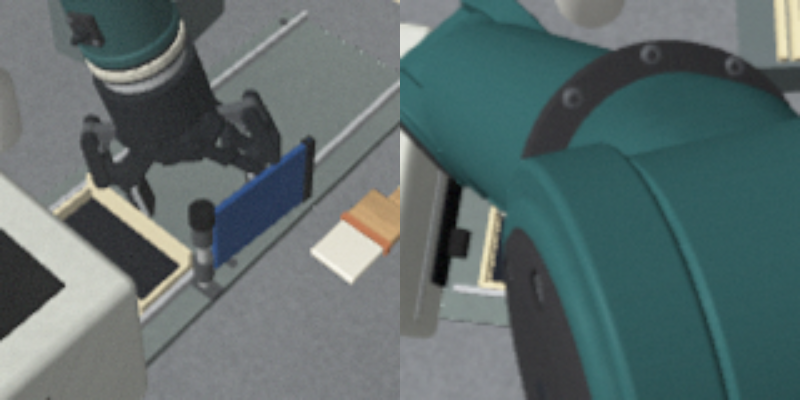

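The gate is held open, the tray is through the gateway and the pusher is on its rear wall. The last 15 mm goes slowly.

{"fn": "play_rows", "kwargs": {"xyz": [[0,2.4,0],[0,2.4,0],[0,2.4,0],[0,2.4,0],[0,1.6,0],[0,1.6,0],[0,0,0]], "turn": [[0,0,0.012],[0,0,0.012],[0,0,0.012],[0,0,0.012],[0,0,0.012],[0,0,0.01],[0,0,0]], "fingers": [0,0,0,0,0,0,0]}}

```text
t: 13.65
ee_pos: [0.5396, 0.1098, 0.0273]
ee_rot: [-0.055, 0.432, 0.893, -0.112]
ft_force: [1.9, -1.1, 1.2]
finger_gap: 1.001
grasp_force: 1.1
```

```bash
python3 push.py
```

```text
t 13.65 pusher [2.7, 0.9, 27.6] holder [-64.0, 70.4, 52.2] F [ 1.9 -1.1  1.2] gap 1.0
(np.float64(4.1), np.float64(1.7), 27, 134) d [-0.6, 1.3, -0.6] turn [-0.0, -0.001, 0.003] hold [-63.0, 71.0]
```

{"fn": "play_rows", "kwargs": {"xyz": [[0,1,0],[0,1,0],[0,1,0],[0,0,0]], "turn": [[0,0,0],[0,0,0],[0,0,0],[0,0,0]], "fingers": [0,0,0,0]}}

```text
t: 14.05
ee_pos: [0.5397, 0.1115, 0.0273]
ee_rot: [-0.054, 0.433, 0.893, -0.113]
ft_force: [2.5, -4.1, 1.3]
finger_gap: 0.997
grasp_force: 2.2
```

{"fn": "play_rows", "kwargs": {"xyz": [[0,1,0],[0,1,0],[0,0,0]], "turn": [[0,0,0],[0,0,0],[0,0,0]], "fingers": [0,0,0]}}

```text
t: 14.35
ee_pos: [0.5396, 0.1118, 0.0274]
ee_rot: [-0.054, 0.433, 0.892, -0.114]
ft_force: [2.4, -6.5, 0.9]
finger_gap: 1.003
grasp_force: 3.5
```

The force rise shows the tray against the stops. I'll back off and lift quickly.

{"fn": "play_rows", "kwargs": {"xyz": [[0,-4,0],[0,-6,0],[0,0,0],[0,0,30],[0,0,40],[0,0,40],[0,0,40],[0,0,30],[0,0,0],[0,0,0],[0,0,0],[0,0,0]], "turn": [[0,0,0],[0,0,0],[0,0,0],[0,0,0],[0,0,0],[0,0,0],[0,0,0],[0,0,0],[0,0,0],[0,0,0],[0,0,0],[0,0,0]], "fingers": [0,0,0,0,0,0,0,0,0,0,0,0]}}

```text
t: 15.55
ee_pos: [0.5383, 0.104, 0.2058]
ee_rot: [-0.056, 0.432, 0.893, -0.114]
ft_force: [-0.7, 0.3, -0.2]
finger_gap: 1.0
grasp_force: 0.0
```

{"fn": "play_rows", "kwargs": {"xyz": [[0,-40,0],[0,-40,0],[0,-40,0],[0,-40,0],[0,-40,0],[0,-40,0],[0,0,0],[0,0,0],[0,0,0],[0,0,0],[0,0,0],[0,0,0]], "turn": [[0,0,0],[0,0,0],[0,0,0],[0,0,0],[0,0,0],[0,0,0],[0,0,0],[0,0,0],[0,0,0],[0,0,0],[0,0,0],[0,0,0]], "fingers": [0,0,0,0,0,0,0,0,0,0,0,0]}}

```text
t: 16.75
ee_pos: [0.5397, -0.1347, 0.2073]
ee_rot: [-0.055, 0.432, 0.893, -0.112]
ft_force: [-0.0, -0.4, 0.8]
finger_gap: 1.002
grasp_force: 0.0
```

{"fn": "play_rows", "kwargs": {"xyz": [[0,0,0],[0,0,0],[0,0,0],[0,0,0],[0,0,0],[0,0,0],[0,0,0],[0,0,0],[0,0,0],[0,0,0],[0,0,0],[0,0,0]], "turn": [[0,0,0],[0,0,0],[0,0,0],[0,0,0],[0,0,0],[0,0,0],[0,0,0],[0,0,0],[0,0,0],[0,0,0],[0,0,0],[0,0,0]], "fingers": [0,0,0,0,0,0,0,0,0,0,0,0]}}

```text
t: 17.95
ee_pos: [0.5396, -0.1357, 0.2073]
ee_rot: [-0.055, 0.433, 0.893, -0.112]
ft_force: [0.1, 0.7, -0.1]
finger_gap: 0.998
grasp_force: 0.0
```

```bash
python3 -c "
from rig import *
import cv2,numpy as np
q=read_camera('side')['img'];p=read_camera('top')['img']
a=cv2.resize(q[200:320,150:270],(400,400));b=cv2.resize(p[150:270,100:220],(400,400))
cv2.imwrite('pics/d6.png',np.hstack([a,b]))"
```

```text
(no output)
```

View pics/d6.png

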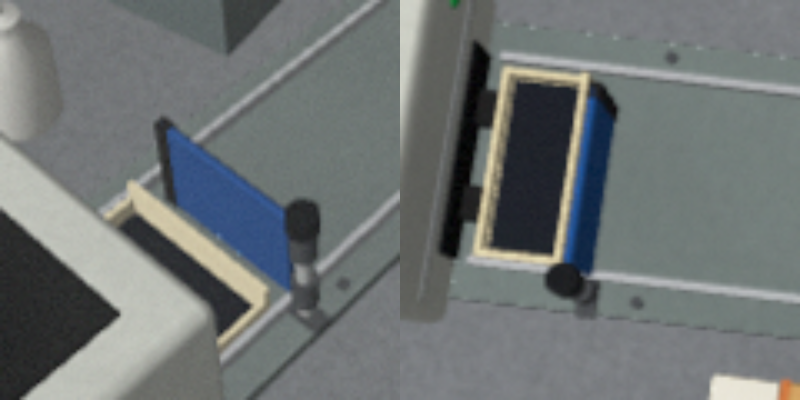

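The tray rests against both stops with its plate in, and the gate is shut behind it. I'll let it settle briefly, then hand in.

{"fn": "play_rows", "kwargs": {"xyz": [[0,0,0],[0,0,0],[0,0,0],[0,0,0],[0,0,0],[0,0,0],[0,0,0],[0,0,0],[0,0,0],[0,0,0],[0,0,0],[0,0,0]], "turn": [[0,0,0],[0,0,0],[0,0,0],[0,0,0],[0,0,0],[0,0,0],[0,0,0],[0,0,0],[0,0,0],[0,0,0],[0,0,0],[0,0,0]], "fingers": [0,0,0,0,0,0,0,0,0,0,0,0]}}

```text
t: 19.25
ee_pos: [0.5396, -0.1357, 0.2073]
ee_rot: [-0.055, 0.433, 0.893, -0.112]
ft_force: [-0.7, 0.4, 0.1]
finger_gap: 0.998
grasp_force: 0.0
```

```bash
python3 -c "
from rig import *
print(hand_in())"
```

```text
the job is handed in; nothing more can be done
None
```

The job is handed in at about 19 s: the last picture shows the tray against both end stops with its glass plate in it and the gate shut behind it, but no verdict came back.

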